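Bed in the dry box's new seal and hold its lid ajar

TASK

The dry box for edge tools has a new rubber seal and its blue lid is only resting on it: press the lid down until it snaps fully home, then take it by its handle, break the sticky seal free and hold the lid with its front edge about 35 mm open (20 to 50 mm will do), so that the print in the rubber can be checked. Do not let the lid fly open past about 80 mm when the seal gives, and leave the other things on the bench alone. Finish while still holding the lid ajar and still; do not let go or put it down.

Things in the scene. Friction and masses are not known exactly. Their poses are not given: they have to be found in the camera images.
- dry_box: grey steel box 180 (x) x 220 (y) x 80 mm, screwed to the bench by straps that reach 125 mm either side in y; it cannot move. Blue hinged lid 198 x 232 mm, its top 97 mm above the bench when shut. Origin: centre of the underside; x points from the front (handle side, facing the robot) to the hinge side, y along the hinge, z up
- lid (a joint): lid angle, rad: 0 = fully home; grows as the front edge, 195 mm from the hinge, rises (0.1 = 20 mm). Starts loose at about 0.053. About 7 N down on the handle snaps it home, where it stays. Freeing it takes a peak pull of about 11 N at the handle in the first few mm; above 0.06 only the 0.3 kg lid's weight is left (2 N at the handle) and it falls back if let go. Stop at 1.2
- lid_handle (a point): middle of the handle bar: a round steel bar 14 mm thick running along the box's y axis, 70 mm clear between its two posts, at the front of the lid, 155 mm from the hinge; its axis is 34 mm above the lid's surface (131 mm above the bench when shut). Moves with the lid.
- lid_press (a point): point on the lid's upper surface straight under the middle of the handle bar. Moves with the lid.
- lid_hinge (a point): middle of the hinge axis, which runs along the box's y axis: 96 mm behind the box's centre (+x of the box), 86 mm above the bench.
- mallet: bystander: wooden carver's mallet, 69x222x72 mm; origin at the centre of its underside
- sanding_block: bystander: cork-brown sanding block, 57x87x29 mm; origin at the centre of its underside
- wax_pot: bystander: low white round pot, 90 mm across, 32 mm high; origin at the centre of its underside
- masking_tape: bystander: roll of cream masking tape, 100 mm across, 25 mm high; origin at the centre of its underside
- honing_oil: bystander: small brown dropper bottle, 33 mm across, 102 mm high; origin at the centre of its underside

How it is judged (in metres and radians):
On the way, in this order (a step that is already met when the one before it is completed fails the run):
1. the lid is pressed fully home on its seal (under 0.01 rad, 2 mm at the front edge) (value of joint lid below 0.01 rad), for 0.2 s.
2. the seal is broken: the lid's front edge is clear of it (over 0.10 rad, 20 mm) (value of joint lid above 0.1 rad), for 0.1 s.
At the end, for the whole second after the job is handed in: the fingers hold the lid still by its handle (grasp point within 45 mm of the middle of the bar) with its front edge about 20 to 50 mm open (lid angle 0.10 to 0.26 rad) and the bystanders are within 30 mm of where they stood (value of joint lid between 0.1 and 0.26 rad and velocity of joint lid between -0.05 and 0.05 rad/s and contact force between the fingers and dry_box above 0.5 N and distance between the grasp point and lid_handle below 0.045 m and distance of each of mallet, sanding_block, wax_pot, masking_tape, honing_oil from where it was at the start of the episode below 0.03 m); the arm keeps its last pose, push and grip.
It fails at once if the lid flies open past about 80 mm at the front edge (0.42 rad) (value of joint lid above 0.42 rad).
It fails at once if another thing on the bench is pushed away by more than 30 mm (distance of any of mallet, sanding_block, wax_pot, masking_tape, honing_oil from where it was at the start of the episode above 0.03 m).
It also fails if it takes over 38 s, if anything falls off the work surface, if the arm or the gripper's body presses on something with over 40 N, if the wrist force passes 120 N, or if a joint passes its speed limit or range.

ROBOT

A 6-joint arm with a two-finger parallel gripper is mounted at the origin on a cart in front of the work surface, level with it; the furniture and walls round the work are solid. World frame = base frame: x ahead of the robot, y to its left, z up, the work surface at z = 0. Lengths are in mm, angles in rad, forces in N, time in s.
With the tool pointing down it reaches from about 400 to 925 mm from the base axis. Payload 12.5 kg.
Tool frame: the origin (TCP) lies at the very end of the fingers, on their centre line; the grasp point (between the pads) lies 19 mm behind it; z points along the fingers, y is the line along which they close (so a half turn about z gives the same grasp; the last joint's range is limited). The gripper opens to 95 mm and grips with 3 to 60 N. Pads are 20 mm wide; open, the fingers measure 119 mm over their backs; the gripper's body (75 mm by 180 mm) begins 59 mm behind the grasp point.
Start: joints at [-1.314, 0.491, 1.559, -0, 1.092, -0.106], TCP at [221.832, -584.326, 214.661] pointing down, gripper open.
Joint ranges: [-3.1, 3.1], [-0.84, 2.19], [0.05, 2.79], [-1.13, 4.28], [0.06, 2.93], [-2.69, 2.69]. Speed limits (rad/s): [2.22, 2.22, 2.79, 3.14, 3.14, 3.14].

INTERFACE

Orientations are given as [roll, pitch, yaw] about the fixed x, y, z axes, in that order (R = Rz(yaw) Ry(pitch) Rx(roll)).
In Python, from cell import * gives the robot as it stands.
- The arm moves only by the tool jog_arm, never from a script. Its argument "targets" is a list of rows, each an object with "turn": the turn, a rotation vector about the world's x, y, z in degrees, a list of three; "slide": the shift along the world's x, y, z in mm, a list of three; "claw": the opening in per cent of the stroke, from 0 (shut) to 100 (fully open). In form: [{"turn": [wx, wy, wz], "slide": [x, y, z], "claw": claw}, ...]. A call has 1 to 5 rows; each row shifts and turns the commanded pose from where the row before left it; what a row does not reach is not made up. A row lasts 1/8 s, in which the tool goes at most 62.5 mm and 10.7 degrees, less where a joint would pass 70% of its speed; a pose out of reach is approached as far as the arm can. A call with a gripper value outside its range is refused whole. The fingers move at their own pace and stop on an object; the grip force is fixed at half the most. Time passes only in rows, so rows that do not move let the fingers close. It gives the time, the measured TCP pose, the force, the opening and the grip force at its end, in the units of the state.
- state(): the state, without advancing time (a new reading comes with each control period).
- read_camera(name): name is "scene" or "top"; returns a dict with "frame" (480x640x3 uint8, blue, green, red), "mtx" (3x3 intrinsics, pixels), "R" (3x3) and "t" (3): a world point X has camera coordinates R X + t. Camera axes: x right, y down, z forward; pixel columns grow to the right and rows downward; lengths in mm; the calibration is good to about 2 mm. A picture is of the moment at which its call begins. There is no depth.
- job_done(): hands the job in; it is judged then, once.
Trained networks look in the newest picture that a camera, given by its name, has taken for a name from the list of things; names that differ only in an ending like _2 or _b are one class to them, and where a whole thing is asked for, a point or a joint stands for the part that bears it (a point fixed in the world has none). Each returns a list of dicts, best first, with "conf" (0 to 1); they miss things now and then, are a little off and sometimes report something else, mostly with a low value. They report only what shows in the picture. A call takes as long as a camera call.
- look_for(query, camera): "xy" ([column, row] in pixels, amid what is visible of it).
The state is a dict: "t": time; "joints": joint angles; "qvel": joint speeds; "tau": joint torques, N m; "eef_pos": TCP position; "tcp_rot": TCP orientation; "ft_force": force on the tool from outside, world axes, zero at the start; "moment": the same for the moment, N m; "opening": opening from 0.0 (shut) to 1.0 (fully open); "grip_force": force on a finger pad.
Only numpy, scipy, OpenCV 4.12 (cv2) and the standard library are available. Lean on these libraries where they do the work, as an engineer would, in place of code of your own. Each camera call takes 0.05 s, during which the arm holds its last target. There are 200 camera calls.

## Working session

There is one attempt and no reset: what is moved stays moved. The work goes in short steps, Python scripts to look and compute and a tool call to move; the robot and the scene stay as the last step left them, time stands still between calls to the robot, and variables do not carry over. Pictures are saved under pics/ and viewed, at most 10 in all, crops included, and the job is handed in when it is done.

Besides the shell and the picture viewer there is one more tool, called after "Request:" as name(argument=value, ...), one argument or row to a line, values as JSON. jog_arm: Moves the arm, as the interface text tells. Its arguments: {"type":"object","properties":{"targets":{"type":"array","items":{"type":"object","properties":{"turn":{"type":"array","items":{"type":"number"}},"slide":{"type":"array","items":{"type":"number"}},"claw":{"type":"number"}}}}},"required":["targets"]}

```bash
mkdir -p pics; cat > h.py <<'E'
from cell import *
import numpy as np, cv2
def ray(c,uv):
    d=c["R"].T@np.linalg.inv(c["mtx"])@np.array([uv[0],uv[1],1.]); o=-c["R"].T@np.array(c["t"]).ravel(); return o,d
def atz(c,uv,z):
    o,d=ray(c,uv); return o+d*(z-o[2])/d[2]
def proj(c,X):
    p=np.array(c["mtx"])@(np.array(c["R"])@np.array(X)+np.array(c["t"]).ravel()); return p[:2]/p[2]
E
python3 - <<'E'
from h import *
for n in ["scene","top"]:
    c=read_camera(n); cv2.imwrite(f"pics/{n}0.png",c["frame"]); np.savez(n,**{k:np.array(c[k]) for k in c})
    print(n,(-np.array(c["R"]).T@np.array(c["t"]).ravel()).round())
    for q,z in [("lid_handle",139),("lid_press",105),("lid_hinge",86),("dry_box",60),("mallet",36),("sanding_block",15),("wax_pot",16),("masking_tape",12),("honing_oil",51)]:
        for r in look_for(q,n)[:2]: print(q,np.round(r["xy"]),round(r["conf"],2),atz(c,r["xy"],z).round())
print(state())
E
```

```text
scene [  22. 1015. 1121.]
lid_handle [320. 206.] 0.71 [583. 101. 139.]
lid_press [321. 204.] 0.87 [605.  62. 105.]
lid_hinge [320. 206.] 0.83 [614.  50.  86.]
dry_box [319. 218.] 0.95 [608.  66.  60.]
dry_box [321. 206.] 0.48 [628.  27.  60.]
mallet [320. 204.] 0.72 [645.   0.  36.]
mallet [235. 342.] 0.6 [575. 459.  36.]
sanding_block [266. 280.] 0.71 [628. 272.  15.]
wax_pot [330. 309.] 0.63 [457. 267.  16.]
masking_tape [429. 224.] 0.75 [ 382. -102.   12.]
honing_oil [377. 287.] 0.71 [384. 181.  51.]
honing_oil [317. 205.] 0.66 [642.  22.  51.]
top [ 438.  154. 1202.]
lid_handle [366. 236.] 0.72 [599.  63. 139.]
lid_press [368. 232.] 0.86 [613.  55. 105.]
lid_hinge [371. 235.] 0.9 [609.  48.  86.]
lid_hinge [187. 245.] 0.41 [586. 446.  86.]
dry_box [368. 233.] 0.64 [617.  52.  60.]
mallet [185. 248.] 0.98 [587. 464.  36.]
sanding_block [269. 230.] 0.76 [631. 276.  15.]
wax_pot [269. 305.] 0.87 [458. 274.  16.]
wax_pot [271. 229.] 0.57 [634. 271.  16.]
masking_tape [436. 338.] 0.55 [ 386. -102.   12.]
honing_oil [313. 343.] 0.78 [376. 171.  51.]
{'t': 1.0, 'joints': array([-1.31359905e+00,  4.90909577e-01,  1.55890862e+00, -1.02013971e-05,
        1.09168591e+00, -1.05599173e-01]), 'qvel': array([ 5.85016927e-04,  1.10533871e-03,  1.11491309e-03,  7.56617750e-04,
       -5.59590760e-04, -7.02973038e-05]), 'tau': array([ 8.31900616e-04, -6.12473631e+01, -2.58424991e+01,  6.93126186e-02,
        4.45146707e-02,  3.77200266e-06]), 'eef_pos': array([ 221.83000392, -584.32656454,  214.65201783]), 'tcp_rot': array([3.14150556e+00, 1.83354017e-05, 3.62801152e-01]), 'ft_force': array([ 0.05654389,  0.33056366, -0.55893601]), 'moment': array([-0.00342965, -0.01806933,  0.01886966]), 'grip_force': 0.0, 'opening': 0.9984328516649671}
```

View pics/top0.png

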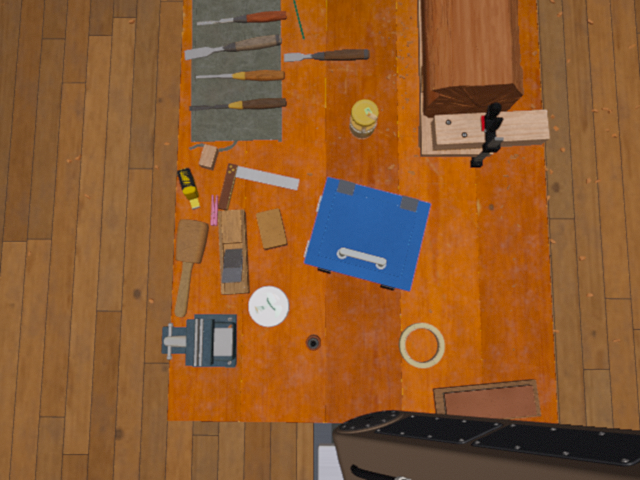

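View pics/scene0.png

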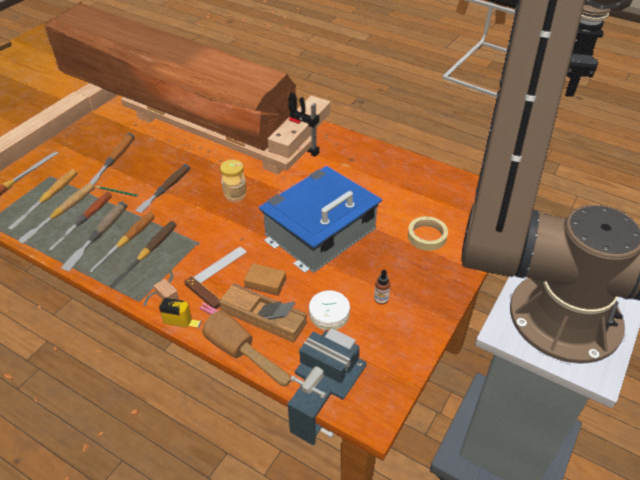

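```bash
python3 - <<'E'
from h import *
for n in ["top","scene"]:
    c=dict(np.load(n+".npz")); f=c["frame"]; hsv=cv2.cvtColor(f,cv2.COLOR_BGR2HSV)
    m=cv2.inRange(hsv,(105,150,60),(125,255,255)); m=cv2.morphologyEx(m,cv2.MORPH_OPEN,np.ones((3,3)))
    k=max(cv2.findContours(m,0,2)[0],key=cv2.contourArea); hull=cv2.convexHull(k)
    q=cv2.approxPolyDP(hull,8,True)[:,0]; print(n,"corners",q.tolist(),[atz(c,p,97).round().tolist() for p in q])
    M=cv2.fillPoly(np.zeros_like(m),[hull],255); M=cv2.erode(M,np.ones((9,9)))
    g=((hsv[...,1]<70)&(hsv[...,2]>100)&(M>0)).astype(np.uint8)
    nn,l,s,ce=cv2.connectedComponentsWithStats(g); i=1+np.argmax(s[1:,4]); ys,xs=np.where(l==i)
    r=cv2.minAreaRect(np.c_[xs,ys].astype(np.float32)); print(s[i],r,atz(c,r[0],139).round(1))
    x,y=map(int,r[0]); cr=f[y-60:y+60,x-80:x+80]; cv2.imwrite(f"pics/crop_{n}.png",cv2.resize(cr,None,fx=2.4,fy=2.4,interpolation=2))
a=[cv2.imread(f"pics/crop_{n}.png") for n in("top","scene")]; cv2.imwrite("pics/crops.png",np.hstack(a))
E
```

```text
top corners [[328, 178], [428, 204], [409, 289], [305, 262]] [[732.0, 141.0, 97.0], [675.0, -74.0, 97.0], [492.0, -30.0, 97.0], [549.0, 189.0, 97.0]]
[337 247  50  22 420] ((361.3368225097656, 257.72021484375), (49.982479095458984, 11.401299476623535), 14.74356460571289) [553.7  72.8 139. ]
scene corners [[379, 198], [315, 246], [261, 209], [325, 167]] [[498.0, -38.0, 97.0], [547.0, 184.0, 97.0], [724.0, 146.0, 97.0], [675.0, -72.0, 97.0]]
[320 191  34  33 355] ((336.193115234375, 207.5487060546875), (15.215449333190918, 42.50402069091797), 55.784297943115234) [548.3  86.7 139. ]
```

View pics/crops.png

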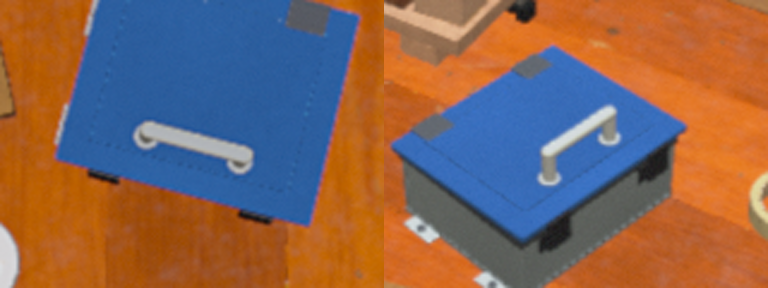

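```bash
python3 - <<'E'
from h import *
t=dict(np.load("top.npz"));s=dict(np.load("scene.npz"))
for p in [((341.5,250.3),(324.8,209.5)),((383,261.6),(350.6,193.7)),((362.3,256),(337.7,201.6))]:
    print([atz(c,u,139).round(1).tolist() for c,u in zip((t,s),p)])
    A=[];b=[]
    for c,u in zip((t,s),p):
        o,d=ray(c,u); d/=np.linalg.norm(d);P=np.eye(3)-np.outer(d,d);A.append(P);b.append(P@o)
    print(np.linalg.lstsq(np.vstack(A),np.hstack(b),rcond=None)[0].round(1))
E
```

```text
[[568.9, 113.3, 139.0], [567.5, 106.2, 139.0]]
[566.2 112.6 145.1]
[[545.9, 28.7, 139.0], [543.6, 26.8, 139.0]]
[544.5  28.2 139.9]
[[557.3, 70.8, 139.0], [555.7, 67.0, 139.0]]
[555.6  70.4 141.9]
```

Request:
jog_arm(
  targets=[
    {"turn":[0,0,10],"slide":[25,50,10],"claw":100},
    {"turn":[0,0,10],"slide":[25,50,10],"claw":100},
    {"turn":[0,0,10],"slide":[25,50,10],"claw":100},
    {"turn":[0,0,10],"slide":[25,50,0],"claw":100},
    {"turn":[0,0,10],"slide":[25,50,0],"claw":100},
  ],
)

```text
t: 1.62
eef_pos: [347.4, -332.8, 245.0]
tcp_rot: [3.141, 0.0, 1.241]
ft_force: [0.2, -0.6, -0.1]
opening: 1.001
grip_force: 0.0
```

Request:
jog_arm(
  targets=[
    {"turn":[0,0,5],"slide":[26,50,0],"claw":100},
    {"slide":[26,50,0],"claw":100},
    {"slide":[26,50,0],"claw":100},
    {"slide":[26,50,0],"claw":100},
    {"slide":[26,50,0],"claw":100},
  ],
)

```text
validation failed for argument at $.ta...
```

Request:
jog_arm(
  targets=[
    {"slide":[26,50,0],"claw":100},
    {"slide":[26,50,0],"claw":100},
    {"slide":[27,53,0],"claw":100},
    {"slide":[0,0,-30],"claw":60},
    {"slide":[0,0,0],"claw":60},
  ],
)

```text
validation failed for argument at $.ta...
```

```bash
python3 - <<'E'
from h import *
f=[]
for n in ["scene","top"]:
    c=read_camera(n); s=state(); x,y=map(int,proj(c,[556,70,160])); f.append(cv2.resize(c["frame"][y-75:y+75,x-65:x+65],None,fx=3,fy=3,interpolation=2))
    print(proj(c,s["eef_pos"]),s["eef_pos"].round(1),s["t"],x-65,y-75)
cv2.imwrite("pics/n1.png",np.hstack(f))
E
```

```text
[489.91969018 108.34790514] [ 348.7 -327.9  244.9] 1.675 272 120
[593.7801785  366.87176616] [ 348.1 -330.5  245.1] 1.725 298 180
```

View pics/n1.png

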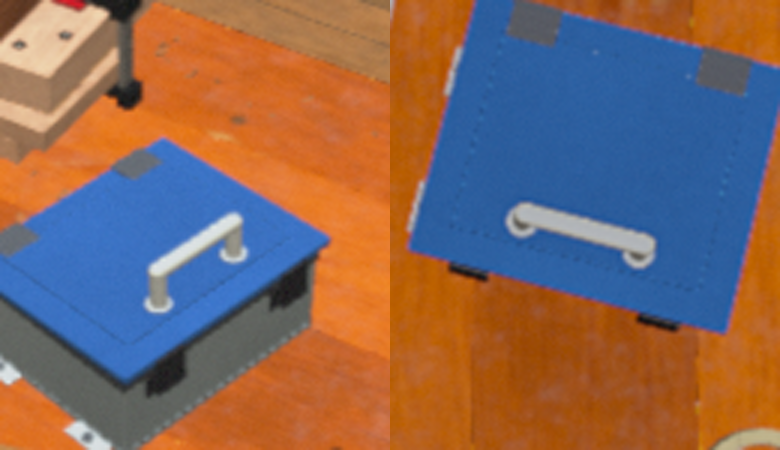

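The picture shows the lid still untouched: the bar runs (155,270)–(238,220) in the left crop and (520,212)–(650,243) in the right. The moves were refused because every row needs a turn.

Request:
jog_arm(
  targets=[
    {"turn":[0,0,5],"slide":[26,50,0],"claw":100},
    {"turn":[0,0,0],"slide":[26,50,0],"claw":100},
    {"turn":[0,0,0],"slide":[26,50,0],"claw":100},
    {"turn":[0,0,0],"slide":[26,50,0],"claw":100},
    {"turn":[0,0,0],"slide":[26,50,0],"claw":100},
  ],
)

```text
t: 2.35
eef_pos: [477.7, -83.1, 244.9]
tcp_rot: [3.141, 0.0, 1.322]
ft_force: [-0.2, -1.9, -0.1]
opening: 1.004
grip_force: 0.0
```

Request:
jog_arm(
  targets=[
    {"turn":[0,0,0],"slide":[26,50,0],"claw":100},
    {"turn":[0,0,0],"slide":[26,50,0],"claw":100},
    {"turn":[0,0,0],"slide":[27,53,0],"claw":100},
    {"turn":[0,0,0],"slide":[0,0,-40],"claw":80},
    {"turn":[0,0,0],"slide":[0,0,0],"claw":80},
  ],
)

```text
t: 2.98
eef_pos: [554.9, 68.7, 202.6]
tcp_rot: [-3.137, 0.001, 1.323]
ft_force: [0.4, 0.2, -0.0]
opening: 0.849
grip_force: 0.0
```

```bash
python3 - <<'E'
from h import *
f=[]
for n in ["scene","top"]:
    c=read_camera(n); s=state(); x,y=map(int,proj(c,[556,70,160])); f.append(cv2.resize(c["frame"][y-75:y+75,x-65:x+65],None,fx=3,fy=3,interpolation=2))
    print(proj(c,s["eef_pos"]),s["eef_pos"].round(1),s["tcp_rot"],s["t"],x-65,y-75)
cv2.imwrite("pics/n2.png",np.hstack(f))
E
```

```text
[337.97301288 180.59947717] [555.6  68.3 204.3] [-3.13966509e+00  6.40078767e-04  1.32202781e+00] 3.025 272 120
[366.45962471 252.74046189] [556.1  68.  205.4] [3.14144251e+00 3.16617836e-05 1.32152692e+00] 3.075 298 180
```

View pics/n2.png

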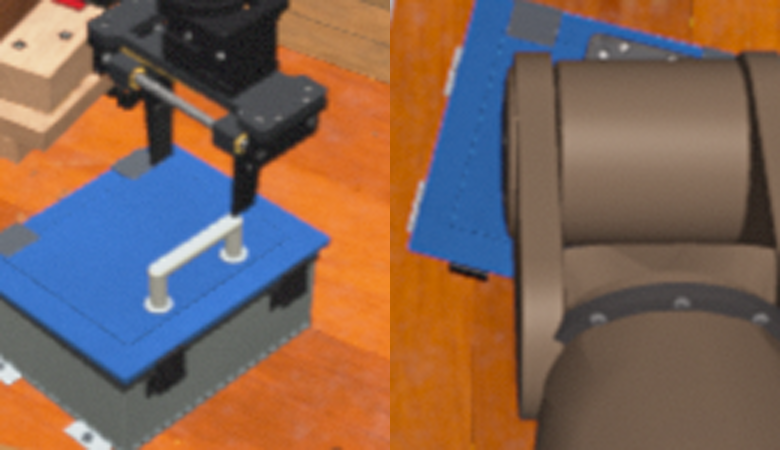

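The left crop shows the fingers straddling the bar from above, with tips at (158,165) and (243,213) and the bar's middle at (197,245). I'll descend and grip.

Request:
jog_arm(
  targets=[
    {"turn":[0,0,0],"slide":[0,1,-30],"claw":80},
    {"turn":[0,0,0],"slide":[0,1,-30],"claw":80},
    {"turn":[0,0,0],"slide":[0,0,-15],"claw":80},
    {"turn":[0,0,0],"slide":[0,0,-9],"claw":80},
    {"turn":[0,0,0],"slide":[0,0,0],"claw":60},
  ],
)

```text
t: 3.7
eef_pos: [556.1, 70.4, 121.1]
tcp_rot: [3.141, -0.0, 1.322]
ft_force: [0.6, 0.5, -0.1]
opening: 0.745
grip_force: 0.0
```

Request:
jog_arm(
  targets=[
    {"turn":[0,0,0],"slide":[0,0,0],"claw":30},
    {"turn":[0,0,0],"slide":[0,0,0],"claw":0},
    {"turn":[0,0,0],"slide":[0,0,0],"claw":0},
    {"turn":[0,0,0],"slide":[0,0,0],"claw":0},
    {"turn":[0,0,0],"slide":[0,0,0],"claw":0},
  ],
)

```text
t: 4.32
eef_pos: [555.8, 70.7, 120.7]
tcp_rot: [3.141, -0.0, 1.323]
ft_force: [-0.4, -0.2, -0.2]
opening: 0.226
grip_force: 0.0
```

Request:
jog_arm(
  targets=[
    {"turn":[0,0,0],"slide":[0,0,0],"claw":0},
    {"turn":[0,0,0],"slide":[0,0,0],"claw":0},
    {"turn":[0,0,0],"slide":[0,0,0],"claw":0},
  ],
)

```text
t: 4.7
eef_pos: [558.3, 70.1, 121.1]
tcp_rot: [3.136, -0.001, 1.322]
ft_force: [11.0, -2.9, -3.8]
opening: 0.139
grip_force: 30.0
```

Gripped: opening 0.139 ≈ 13 mm, which matches the bar. Now I'll press down.

Request:
jog_arm(
  targets=[
    {"turn":[0,0,0],"slide":[2,-0.5,-2],"claw":0},
    {"turn":[0,0,0],"slide":[0,0,-2],"claw":0},
    {"turn":[0,0,0],"slide":[0,0,-2],"claw":0},
    {"turn":[0,0,0],"slide":[0,0,-2],"claw":0},
    {"turn":[0,0,0],"slide":[0,0,0],"claw":0},
  ],
)

```text
t: 5.32
eef_pos: [556.0, 70.7, 112.8]
tcp_rot: [-3.138, 0.0, 1.323]
ft_force: [-10.0, 4.4, 9.5]
opening: 0.138
grip_force: 30.0
```

Request:
jog_arm(
  targets=[
    {"turn":[0,0,0],"slide":[-1,0.3,-1.5],"claw":0},
    {"turn":[0,0,0],"slide":[-0.5,0.2,-1.5],"claw":0},
    {"turn":[0,0,0],"slide":[0,0,0],"claw":0},
  ],
)

```text
t: 5.7
eef_pos: [556.1, 70.9, 112.1]
tcp_rot: [3.141, -0.0, 1.323]
ft_force: [-11.7, -0.1, 30.8]
opening: 0.143
grip_force: 30.0
```

Request:
jog_arm(
  targets=[
    {"turn":[0,0,0],"slide":[0,0,0],"claw":0},
    {"turn":[0,0,0],"slide":[0,0,0],"claw":0},
  ],
)

```text
t: 5.95
eef_pos: [556.1, 70.9, 112.2]
tcp_rot: [3.141, -0.0, 1.323]
ft_force: [-11.0, 0.1, 30.6]
opening: 0.138
grip_force: 30.0
```

```bash
python3 - <<'E'
from h import *
c=read_camera("scene"); s=state(); print(s["eef_pos"],s["ft_force"],s["t"])
c0=dict(np.load("scene.npz"))
g=lambda f:cv2.resize(f[140:280,250:390],None,fx=2.8,fy=2.8,interpolation=2)
cv2.imwrite("pics/n3.png",np.hstack([g(c0["frame"]),g(c["frame"])]))
E
```

```text
[556.0973163   70.8761073  112.20609451] [-10.30029143   0.50534904  31.31208904] 6.0
```

View pics/n3.png

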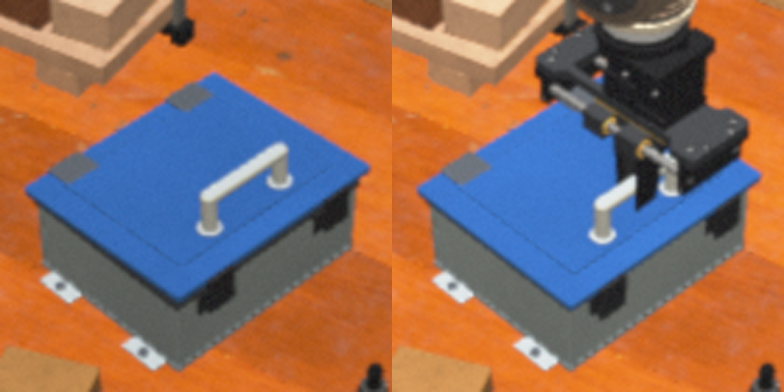

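The right half shows the lid shut: the dark seam is gone at (570,305), where it showed before at (180,300), and the fingers are mid-bar at (640,190). A 31 N reaction with no further motion confirms it is home. Now a gentle pull along the arc.

Request:
jog_arm(
  targets=[
    {"turn":[0,0,0],"slide":[-0.5,0,2],"claw":0},
    {"turn":[0,0,0],"slide":[0,0,1.5],"claw":0},
    {"turn":[0,0,0],"slide":[0.3,0,1],"claw":0},
    {"turn":[0,0,0],"slide":[0.5,-0.1,1.5],"claw":0},
    {"turn":[0,0,0],"slide":[0.5,-0.1,1.5],"claw":0},
  ],
)

```text
t: 6.62
eef_pos: [557.0, 70.5, 116.4]
tcp_rot: [-3.14, 0.0, 1.323]
ft_force: [3.8, 3.9, -6.3]
opening: 0.14
grip_force: 30.0
```

Request:
jog_arm(
  targets=[
    {"turn":[0,0,0],"slide":[0.8,-0.2,2],"claw":0},
    {"turn":[0,0,0],"slide":[0.8,-0.2,2],"claw":0},
    {"turn":[0,0,0],"slide":[0.8,-0.2,2],"claw":0},
    {"turn":[0,0,0],"slide":[0.8,-0.2,2],"claw":0},
    {"turn":[0,0,0],"slide":[0,0,0],"claw":0},
  ],
)

```text
t: 7.25
eef_pos: [560.0, 69.6, 125.2]
tcp_rot: [-3.141, 0.0, 1.323]
ft_force: [-1.2, 0.2, -1.9]
opening: 0.139
grip_force: 30.0
```

Request:
jog_arm(
  targets=[
    {"turn":[0,0,0],"slide":[1,-0.2,3],"claw":0},
    {"turn":[0,0,0],"slide":[1.2,-0.3,3],"claw":0},
    {"turn":[0,0,0],"slide":[1.2,-0.3,3],"claw":0},
    {"turn":[0,0,0],"slide":[1.2,-0.3,3],"claw":0},
    {"turn":[0,0,0],"slide":[0.5,-0.1,1],"claw":0},
  ],
)

```text
t: 7.88
eef_pos: [565.2, 68.4, 138.3]
tcp_rot: [-3.141, 0.0, 1.323]
ft_force: [-4.1, -2.4, -2.1]
opening: 0.137
grip_force: 30.0
```

Request:
jog_arm(
  targets=[
    {"turn":[0,0,0],"slide":[0,0,0],"claw":0},
    {"turn":[0,0,0],"slide":[0,0,0],"claw":0},
    {"turn":[0,0,0],"slide":[0,0,0],"claw":0},
  ],
)

```text
t: 8.25
eef_pos: [565.2, 68.4, 138.2]
tcp_rot: [-3.141, 0.0, 1.323]
ft_force: [-5.7, -2.6, -1.2]
opening: 0.143
grip_force: 30.0
```

```bash
python3 - <<'E'
from h import *
c=read_camera("scene"); s=state(); print(s["eef_pos"],s["ft_force"],s["t"],s["opening"],s["grip_force"])
yaw=np.radians(-13.9); ex=np.array([np.cos(yaw),np.sin(yaw),0]); ey=np.array([-ex[1],ex[0],0])
# hinge from handle, shut (bar at 556,70.5)
H=np.array([555,70.6,86])+155*ex
f=c["frame"].copy(); x0,y0=250,120
f=cv2.resize(f[y0:y0+160,x0:x0+160],None,fx=3.7,fy=3.7,interpolation=2)
for th,col in((.1,(0,0,255)),(.18,(0,255,0)),(.26,(0,255,255))):
    a,z=-195,11   # lid top front edge, 11 above hinge
    p=[(proj(c,H+(a*np.cos(th)+z*np.sin(th))*ex+np.array([0,0,-a*np.sin(th)+z*np.cos(th)])+s_*116*ey)-[x0,y0])*3.7 for s_ in(-1,1)]
    cv2.line(f,*[tuple(map(int,q)) for q in p],col,1)
cv2.imwrite("pics/n4.png",f)
E
```

```text
[565.18514729  68.36350385 138.22197154] [-4.6875395  -2.47723045 -0.97845663] 8.3 0.1375111772498115 29.99883770942688
```

View pics/n4.png

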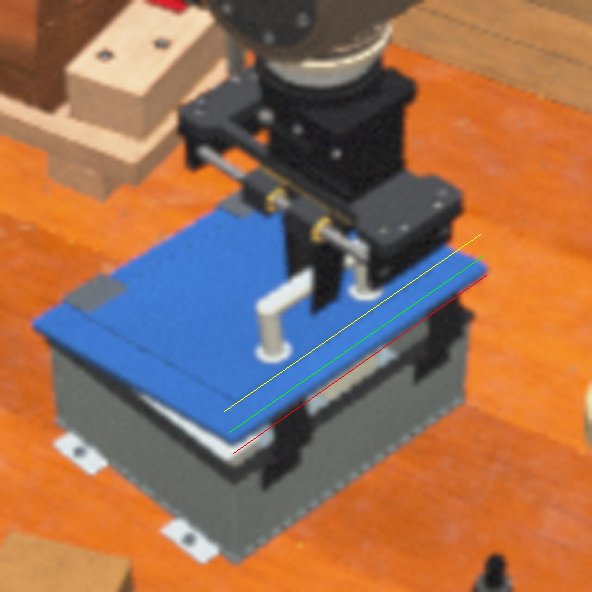

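The picture shows the lid ajar with the white seal gap visible. Its front edge, (235,438) to (488,265), lies near the green 0.18 line, and the TCP rise of 26 mm gives about 0.17 rad. The grip is steady at 30 N.

```bash
python3 -c "
from cell import *
print(job_done())"
```

```text
the job is handed in; nothing more can be done
None
```

The lid was pressed fully home and the seal broken free. I handed the job in with the arm still holding the lid still by its handle, about 33 mm open at the front edge (about 0.17 rad); I don't have the verdict.

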